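# Change over the router-bit trays

## Task

Change over the two router-bit trays on the bench: first push the tray of slim straight bits, left part way out, fully home into its case. Then hook a fingertip behind the lip of the tray of fat mushroom-shaped profile bits and draw it fully out to its stop, without pinching the lip between the fingers. Do not touch the bits, leave everything else on the bench where it stands, and finish clear with both trays at rest.

Things in the scene. Friction and masses are not known exactly. Their poses are not given: they have to be found in the camera images.
- profile_case: plywood case fixed to the bench, left or right, 170 deep (x) x 150 wide x 72 mm high. Origin: centre of its underside; the tray comes out along its -x. Roof over x -45 to 85 mm; side walls from x -85 mm, 62 high. Holds the profile bits: six fat mushroom-shaped steel cutters, 38 mm across, two of them in front of the roof; a small jar stands on the roof
- profile_tray (a joint): travel of the profile-bit tray (m): 0 = fully home, 0.12 = fully out, a stop at each end. Slides along the case's -x, friction 2.5 N, and stays where left. Tray 110 mm wide, its floor's top 20 mm above the bench; at its front a wooden lip; then a finger well 52 mm long (x) x 110 wide, open above; then a block 10 mm higher with the bits fixed in it, 61 mm or more behind the lip and up to 56 mm above the bench
- profile_lip_inside (a point): middle of the top rear edge of the profile-bit tray's lip (110 wide, 8 thick), 50 mm above the bench; moves with the tray; axes as the case's (-x = out). The lip's front face is 8 mm further out; the finger well reaches 52 mm from here along +x, its floor 30 mm below. Tray home: 152 mm out from the case's origin
- straight_case: plywood case fixed to the bench, left or right, 170 deep (x) x 150 wide x 72 mm high. Origin: centre of its underside; the tray comes out along its -x. Roof over x -45 to 85 mm; side walls from x -85 mm, 62 high. Holds the straight bits: sixteen slim steel pins, 8 mm across, the first in front of the roof
- straight_tray (a joint): travel of the straight-bit tray (m): 0 = fully home, 0.12 = fully out, a stop at each end. Slides along the case's -x, friction 2.5 N, and stays where left. Tray 110 mm wide, its floor's top 20 mm above the bench; at its front a wooden lip; then a finger well 52 mm long (x) x 110 wide, open above; then a block 10 mm higher with the bits fixed in it, 61 mm or more behind the lip and up to 56 mm above the bench
- straight_lip_inside (a point): middle of the top rear edge of the straight-bit tray's lip (110 wide, 8 thick), 50 mm above the bench; moves with the tray; axes as the case's (-x = out). The lip's front face is 8 mm further out; the finger well reaches 52 mm from here along +x, its floor 30 mm below. Tray home: 152 mm out from the case's origin
- router: bystander: trim router standing upright: black foot 90 x 90, teal body, 197 tall (sizes in mm). Origin: middle of its underside
- wrench: bystander: steel open-end wrench lying flat, 130 long (sizes in mm). Origin: underside, near its middle; it lies along its x axis
- glue: bystander: white glue bottle, 56 across, 150 tall (sizes in mm). Origin: middle of its underside
- offcut: bystander: oak offcut lying flat, 120 x 50 x 30 (sizes in mm). Origin: middle of its underside
- tape: bystander: roll of yellow tape lying flat, 100 across, 25 high (sizes in mm). Origin: middle of its underside
- pencil: bystander: flat red carpenter's pencil lying, 170 x 14 x 8 (sizes in mm). Origin: middle of its underside
- jar: bystander: small clear jar with metal lid, 44 across, 45 tall, standing near the middle of the roof of the profile-bit case (sizes in mm). Origin: middle of its underside

How it is judged:
On the way, in this order (a step that is already met when the one before it is completed fails the run):
1. the straight-bit tray is pushed home while the profile-bit tray is not yet drawn (value of joint straight_tray below 0.006 m and value of joint profile_tray below 0.05 m), for 0.1 s.
2. the profile-bit tray is on its way out, with a finger pulling on the back of its lip (value of joint profile_tray above 0.032 m and contact force between the fingers and profile_tray_c2 above 0.5 N), for 0.02 s.
At the end, for the whole second after the job is handed in: The straight-bit tray is within 8 mm of fully home, the profile-bit tray within 8 mm of its fully-out stop (travel 0.12), both at rest, and every bystander stands where it stood (value of joint straight_tray below 0.008 m and value of joint profile_tray above 0.112 m and velocity of joint straight_tray between -0.01 and 0.01 m/s and velocity of joint profile_tray between -0.01 and 0.01 m/s and distance of each of router, wrench, glue, offcut, tape, pencil, jar from where it was at the start of the episode below 0.015 m); the robot touches nothing.
It fails at once if the profile tray's lip is pinched: a finger presses on its front side (over 4 N) (contact force between the fingers and profile_tray_c3 above 4 N).
It fails at once if the bits are pushed or pulled on (over 3 N) ((contact force between the fingers and profile_tray_c4 above 3 N or contact force between the fingers and profile_tray_c5 above 3 N or contact force between the fingers and profile_tray_c6 above 3 N or contact force between the fingers and profile_tray_c7 above 3 N or contact force between the fingers and profile_tray_c8 above 3 N or contact force between the fingers and profile_tray_c9 above 3 N or contact force between the fingers and profile_tray_c10 above 3 N or contact force between the fingers and profile_tray_c11 above 3 N or contact force between the fingers and profile_tray_c12 above 3 N or contact force between the fingers and profile_tray_c13 above 3 N or contact force between the fingers and profile_tray_c14 above 3 N or contact force between the fingers and profile_tray_c15 above 3 N) or (contact force between the fingers and straight_tray_c4 above 3 N or contact force between the fingers and straight_tray_c5 above 3 N or contact force between the fingers and straight_tray_c6 above 3 N or contact force between the fingers and straight_tray_c7 above 3 N or contact force between the fingers and straight_tray_c8 above 3 N or contact force between the fingers and straight_tray_c9 above 3 N or contact force between the fingers and straight_tray_c10 above 3 N or contact force between the fingers and straight_tray_c11 above 3 N or contact force between the fingers and straight_tray_c12 above 3 N or contact force between the fingers and straight_tray_c13 above 3 N or contact force between the fingers and straight_tray_c14 above 3 N or contact force between the fingers and straight_tray_c15 above 3 N or contact force between the fingers and straight_tray_c16 above 3 N or contact force between the fingers and straight_tray_c17 above 3 N or contact force between the fingers and straight_tray_c18 above 3 N or contact force between the fingers and straight_tray_c19 above 3 N)).
It fails at once if a bystander is moved by more than 15 mm or lifted (distance of any of router, wrench, glue, offcut, tape, pencil, jar from where it was at the start of the episode above 0.015 m).
It also fails if it takes over 45 s, if anything falls off the work surface, if the arm or the gripper's body presses on something with over 40 N, if the wrist force passes 120 N, or if a joint passes its speed limit or range.

## Robot

A 7-joint arm with a two-finger parallel gripper is mounted at the origin on the work surface. World frame = base frame: x ahead of the robot, y to its left, z up, the work surface at z = 0. Lengths are in m, angles in rad, forces in N, time in s.
With the tool pointing down it reaches from about 0.35 to 0.9 m from the base axis. Payload 8.1 kg.
Tool frame: the origin (TCP) lies at the very end of the fingers, on their centre line; the grasp point (between the pads) lies 19 mm behind it; z points along the fingers, y is the direction in which the jaws open and shut (so a half turn about z gives the same grasp; the last joint's range is limited). The gripper opens to 85 mm and grips with 20 to 120 N. Pads are 22 mm wide; open, the fingers measure 114 mm over their backs; the gripper's body (76 mm by 85 mm) begins 54 mm behind the grasp point. The pads swing forward as they close: fully open they stand 13 mm farther back than shut.
Start: joints at [1.188, 0.434, 0.025, 1.573, -0.012, 1.134, -0.075], TCP at [0.173, -0.601, 0.194] pointing down, gripper open.
Joint ranges: [-2.62, 2.62], [-0.44, 2.09], [-1.27, 1.32], [0.08, 2.57], [-1.32, 4.46], [0.12, 2], [-2.74, 2.74]. Speed limits (rad/s): [2.22, 2.22, 3.01, 3.01, 3.14, 3.14, 3.14].

## Interface

Orientations are given as a rotation vector (axis times angle).
In Python, from workcell import ctrl, vision gives the robot as it stands. The module is installed in compiled form; this text tells all that it offers.
- The arm moves only by the tool carry_out, never from a script. Its argument "moves" is a list of rows, each a list of 7 numbers: the turn, a rotation vector about the tool's x, y, z in rad, then the shift along the tool's x, y, z in mm, then the closure, from -1 (fully open) to 1 (shut). In form: [[ax, ay, az, x, y, z, hand], ...]. A call has 1 to 12 rows; each row is the pose to reach, as a shift and turn from the pose commanded when the call began, along the tool's axes at that moment; what a row does not reach only later rows make up. A row lasts 1/10 s, in which the tool goes at most 50 mm and 8.59 degrees, less where a joint would pass 70% of its speed; a pose out of reach is approached as far as the arm can. A call with a gripper value outside its range is refused whole. The fingers move at their own pace and stop on an object; the grip force is fixed at half the most. Time passes only in rows, so rows that repeat a pose let the fingers close. It gives the time, the measured TCP pose, the force and the opening at its end, in the units of the state.
- ctrl.observe(): the state, without advancing time (a new reading comes with each control period).
- vision.camera(name): name is "side" or "top"; returns a dict with "frame" (400x640x3 uint8, red, green, blue), "K" (3x3 intrinsics, pixels), "rvec" (rotation vector, rad) and "tvec" (3), from world to camera coordinates, as OpenCV has them. Camera axes: x right, y down, z forward; pixel columns grow to the right and rows downward; lengths in m; the calibration is good to about 2 mm. A picture is of the moment at which its call begins. There is no depth.
- ctrl.sign_off(): hands the job in, once; it reports no verdict.
The state is a dict: "time_s": time; "joint_pos": joint angles; "qvel": joint speeds; "effort": joint torques, N m; "ee_pos": TCP position; "tool_rot": TCP orientation; "force": force on the tool from outside, world axes, zero at the start; "torque": the same for the moment, N m; "width": finger opening in m.
Only numpy, scipy, OpenCV 4.12 (cv2) and the standard library are available. Lean on these libraries where they do the work, as an engineer would, in place of code of your own. Each camera call takes 0.05 s, during which the arm holds its last target. There are 200 camera calls.

## Working session

There is one attempt and no reset: what is moved stays moved. The work goes in short steps, Python scripts to look and compute and a tool call to move; the robot and the scene stay as the last step left them, time stands still between calls to the robot, and variables do not carry over. Pictures are saved under pics/ and viewed, about 8 in all and at most 12, crops included, and the job is handed in when it is done.

Besides the shell and the picture viewer there is one more tool, called after "Emit:" as name([rows], argument=value, ...), one row to a line, values as JSON. carry_out: Moves the arm, as the interface text tells. Its arguments: {"type":"object","properties":{"moves":{"type":"array"}},"required":["moves"]}

```bash
mkdir -p pics; cat > h.py <<'E'
import numpy as np,cv2,pickle
from workcell import ctrl,vision
def snap(n,tag):
    c=vision.camera(n); cv2.imwrite(f'pics/{tag}.png',c['frame'][:,:,::-1]); pickle.dump(c,open(f'{tag}.pkl','wb')); return c
def cam(c):
    R=cv2.Rodrigues(np.array(c['rvec'],float))[0]; return R,np.array(c['tvec'],float).ravel(),np.array(c['K'])
def ray(c,uv,z):
    R,t,K=cam(c); o=-R.T@t; d=R.T@np.linalg.solve(K,[uv[0],uv[1],1.]); return o+d*(z-o[2])/d[2]
def proj(c,P):
    R,t,K=cam(c); q=(R@np.atleast_2d(P).T).T+t; q=q@K.T; return q[:,:2]/q[:,2:]
E
python3 - <<'E'
from h import *
for n in('top','side'):
    c=snap(n,n+'0');R,t,K=cam(c);print(n,-R.T@t,K[0,0])
s=ctrl.observe();print(s['ee_pos'],s['tool_rot'],s['width'],s['time_s'])
E
```

```text
top [ 0.47395989 -0.01385599  1.05462762] 371.86691017066084
side [ 0.41824327 -1.40701293  0.86880236] 496.8884701958668
[ 0.17238236 -0.60021836  0.19359125] [-3.10951416e+00 -4.37761937e-01  5.31801365e-04] 0.08541046583645866 0.1
```

View pics/top0.png

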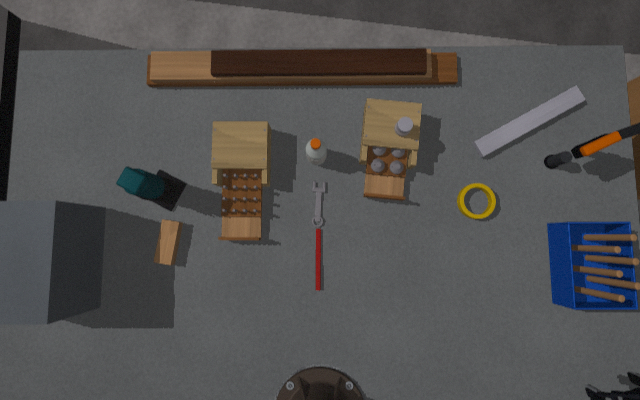

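View pics/side0.png

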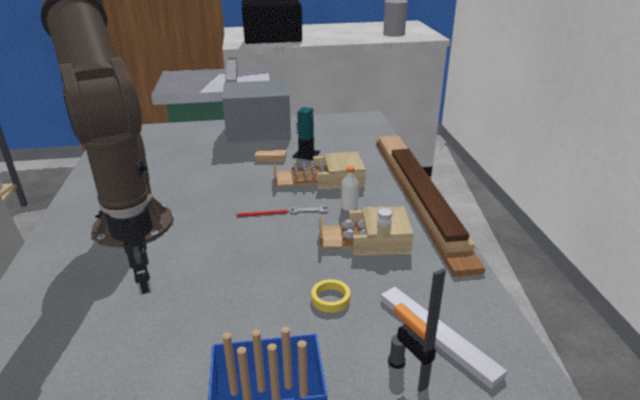

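Top view: the straight case is on the left near (240,150), with its lip at about row 240. The profile case is on the right near (390,125), its lip at about row 197, slightly rotated. I'll enlarge both.

```bash
python3 - <<'E'
import cv2,numpy as np
f=cv2.imread('pics/top0.png')
a=cv2.resize(f[110:250,200:280],None,fx=4,fy=4,interpolation=2)
b=cv2.resize(f[90:230,350:430],None,fx=4,fy=4,interpolation=2)
cv2.imwrite('pics/crop0.png',np.clip(np.hstack([a,b])*1.5,0,255).astype('uint8'))
E
```

```text
(no output)
```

View pics/crop0.png

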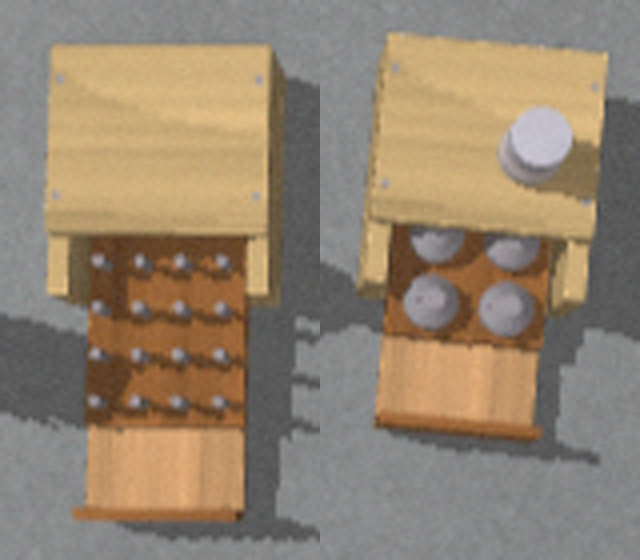

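```bash
python3 - <<'E'
from h import *
c=pickle.load(open('top0.pkl','rb'))
from scipy.optimize import least_squares
loc=np.array([[85,75],[85,-75],[-45,-75],[-45,75]])/1000.
for n,off,px,lip in(('straight',(200,110),[(52,45),(272,45),(268,236),(45,234)],[(77,511),(243,513)]),
 ('profile',(350,90),[(68,34),(287,52),(272,240),(50,217)],[(58,416),(221,429)])):
    W=np.array([ray(c,(off[0]+u/4-.4,off[1]+v/4-.4),.072)[:2] for u,v in px])
    L=np.array([ray(c,(off[0]+u/4-.4,off[1]+v/4-.4),.05)[:2] for u,v in lip])
    f=lambda p:((loc@np.array([[np.cos(p[2]),np.sin(p[2])],[-np.sin(p[2]),np.cos(p[2])]])+p[:2])-W).ravel()
    r=least_squares(f,[.6,0,0]);p=r.x
    ax=np.array([np.cos(p[2]),np.sin(p[2])])
    m=L.mean(0)
    print(n,p,'deg',np.degrees(p[2]),'res mm',np.round(r.fun*1000,1))
    print(' lip rear',L,'width',np.linalg.norm(L[0]-L[1]),'yaw',np.degrees(np.arctan2(*(L[0]-L[1])[::-1]))-90,'travel',-(m-p[:2])@ax-.152, 'lat',(m-p[:2])@[-ax[1],ax[0]])
s=ctrl.observe();print(cv2.Rodrigues(np.array(s['tool_rot']))[0].round(4))
E
```

```text
straight [ 0.70210362  0.21412672 -0.01018095] deg -0.5833254738376649 res mm [-0.3 -0.1 -0.8  0.   0.9  0.1  0.2 -0.1]
 lip rear [[0.47236853 0.26966906]
 [0.47068327 0.15755135]] width 0.11213037656365889 yaw -0.861160281768349 travel 0.0785605149401436 lat -0.0028639485508966133
profile [ 0.75780168 -0.19670211 -0.10535033] deg -6.036129147561974 res mm [ 1.2  0.6 -0.7 -0.1  0.2 -0.6 -0.7  0.1]
 lip rear [[ 0.58929244 -0.12316343]
 [ 0.57992812 -0.2332718 ]] width 0.11050585461260497 yaw -4.861101555447448 travel 0.02217493245288829 lat 0.00016997157632344523
[[ 9.611e-01  2.761e-01 -5.000e-04]
 [ 2.761e-01 -9.611e-01  1.400e-03]
 [-1.000e-04 -1.400e-03 -1.000e+00]]
```

Emit:
carry_out([
  [0,0,0.1,46,-16,-1,1],
  [0,0,0.2,92,-33,-2,1],
  [0,0,0.29,138,-49,-3,1],
  [0,0,0.29,184,-66,-4,1],
  [0,0,0.29,230,-82,-5,1],
  [0,0,0.29,276,-99,-6,1],
  [0,0,0.29,322,-115,-6,1],
  [0,0,0.29,338,-164,-6,1],
  [0,0,0.29,348,-208,-6,1],
  [0,0,0.29,360,-253,-6,1],
  [0,0,0.29,370,-300,-6,1],
  [0,0,0.29,370,-300,-6,1],
])

```text
time_s: 1.3
ee_pos: [0.4453, -0.2031, 0.2002]
tool_rot: [-3.139, 0.002, 0.001]
force: [0.5, -0.4, 1.1]
width: 0.0001
```

Emit:
carry_out([
  [0,0,0.01,-3,-48,0,1],
  [0,0,0.01,-7,-96,0,1],
  [0,0,0.01,-10,-144,0,1],
  [0,0,0.01,-13,-192,0,1],
  [0,0,0.01,-16,-240,0,1],
  [0,0,0.01,-20,-288,0,1],
  [0,0,0.01,-24,-336,0,1],
  [0,0,0.01,-24,-384,0,1],
  [0,0,0.01,-24,-417,0,1],
  [0,0,0.01,-24,-417,45,1],
  [0,0,0.01,-24,-417,80,1],
  [0,0,0.01,-24,-417,80,1],
])

```text
time_s: 2.5
ee_pos: [0.4229, 0.205, 0.1165]
tool_rot: [3.138, -0.031, -0.011]
force: [-0.3, 0.1, 0.3]
width: 0.0
```

```bash
python3 - <<'E'
from h import *
c=snap('top','top1');d=snap('side','side1')
s=ctrl.observe();print(s['ee_pos'],s['tool_rot'])
a=cv2.resize(c['frame'][110:260,180:330],(600,600)); b=cv2.resize(d['frame'][60:230,220:400],None,fx=1,fy=1)
cv2.imwrite('pics/v1.png',a[:,:,::-1])
E
```

```text
[0.42562716 0.20666101 0.12056528] [ 3.14080090e+00 -3.22721139e-02 -2.10897343e-03]
```

View pics/v1.png

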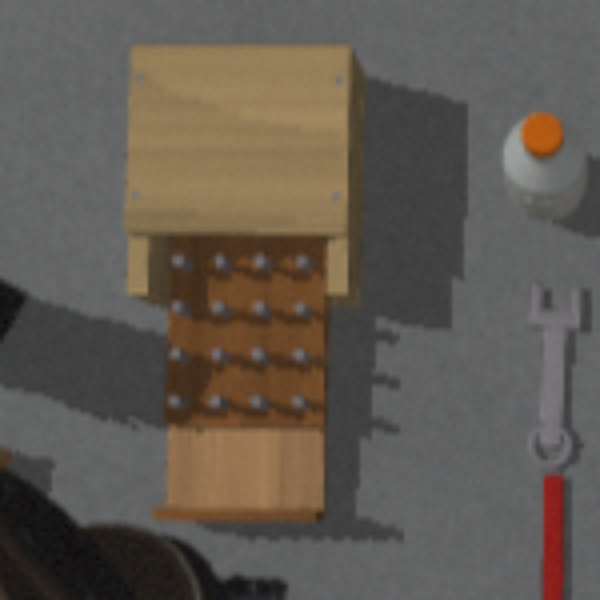

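Straight tray not yet touched. I'll lower in front of the lip and push.

Emit:
carry_out([
  [0,0,0,0,-6,40,1],
  [0,0,0,0,-6,85,1],
  [0,0,0,0,-6,85,1],
  [0,0,0,12,-6,85,1],
  [0,0,0,24,-6,85,1],
  [0,0,0,34,-6,85,1],
  [0,0,0,44,-7,85,1],
  [0,0,0,54,-7,85,1],
  [0,0,0,64,-7,85,1],
  [0,0,0,74,-7,85,1],
  [0,0,0,84,-7,85,1],
  [0,0,0,90,-7,85,1],
])

```text
time_s: 3.8
ee_pos: [0.5168, 0.2121, 0.0352]
tool_rot: [3.141, -0.032, 0.0]
force: [0.0, -0.6, -0.8]
width: -0.0
```

Emit:
carry_out([
  [0,0,0,5,0,0,1],
  [0,0,0,9,0,0,1],
  [0,0,0,12,0,0,1],
  [0,0,0,12,0,0,1],
])

```text
time_s: 4.2
ee_pos: [0.528, 0.2119, 0.0353]
tool_rot: [3.141, -0.032, 0.0]
force: [0.1, 0.3, -0.3]
width: 0.0
```

```bash
python3 - <<'E'
from h import *
c=snap('top','top2');d=snap('side','side2')
s=ctrl.observe();print(s['ee_pos'],s['force'])
a=cv2.resize(c['frame'][110:260,200:300],(400,600)); b=cv2.resize(d['frame'][130:230,240:340],(400,400));b=np.vstack([b,np.zeros((200,400,3),np.uint8)])
cv2.imwrite('pics/v2.png',np.hstack([a,b])[:,:,::-1])
E
```

```text
[0.52753734 0.21198186 0.03527851] [-0.12963819  0.88318     0.5666726 ]
```

View pics/v2.png

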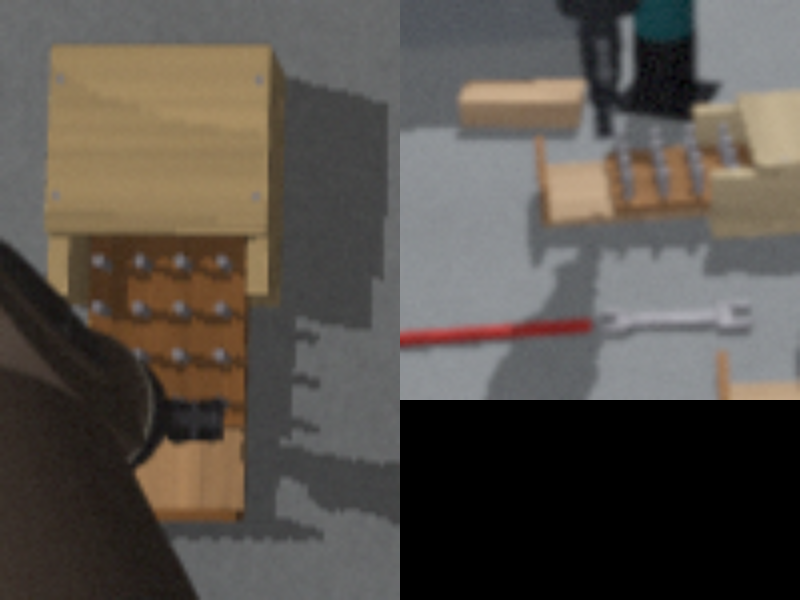

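The tray hasn't moved and there was no contact. The reported TCP disagrees with the pictures: the fingertip is at about (290,162) in the side view. Checking by projection.

```bash
python3 - <<'E'
from h import *
c=pickle.load(open('top2.pkl','rb'));d=pickle.load(open('side2.pkl','rb'))
s=ctrl.observe();p=np.array(s['ee_pos']);print(s['joint_pos'])
print('proj tcp top',proj(c,p),'side',proj(d,p))
# lip & case pts into side
for q in([.4715,.2136,.05],[.702,.214,.072],[.657,.139,.072],[.617,.139,0]):print(q,proj(d,q),proj(c,q))
def P(c):
    R,t,K=cam(c);return K@np.c_[R,t]
for t,sd in(((254,215),(290,162)),):
    X=cv2.triangulatePoints(P(c),P(d),np.float64(t),np.float64(sd));print((X[:3]/X[3]).ravel())
for z in(.035,.05,.1,.15):print(z,ray(c,(252,215),z),ray(d,(290,162),z))
a=cv2.resize(d['frame'][60:240,210:400],None,fx=3,fy=3,interpolation=2)
cv2.imwrite('pics/v3.png',a[:,:,::-1])
E
```

```text
[-0.23252099  0.55120846 -0.34091404  1.85955133  0.25331642  0.77330872
 -2.3001052 ]
proj tcp top [[241.77166718 217.08700607]] side [[290.52618306 173.61064793]]
[0.4715, 0.2136, 0.05] [[274.98544385 170.86988507]] [[239.58786465 237.60946758]]
[0.702, 0.214, 0.072] [[337.54025758 161.1804117 ]] [[239.21981156 151.73985527]]
[0.657, 0.139, 0.072] [[328.51385747 171.20280684]] [[266.77077253 168.03922072]]
[0.617, 0.139, 0] [[317.4639343  189.84885399]] [[270.45929077 186.40572103]]
[0.52594729 0.1652698  0.1052259 ]
0.035 [0.53318539 0.18394728 0.035     ] [0.53392045 0.30974186 0.035     ]
0.05 [0.53231411 0.18103734 0.05      ] [0.53183944 0.27885765 0.05      ]
0.1 [0.52940984 0.17133756 0.1       ] [0.52490271 0.17591031 0.1       ]
0.15 [0.52650557 0.16163778 0.15      ] [0.51796598 0.07296296 0.15      ]
```

View pics/v3.png

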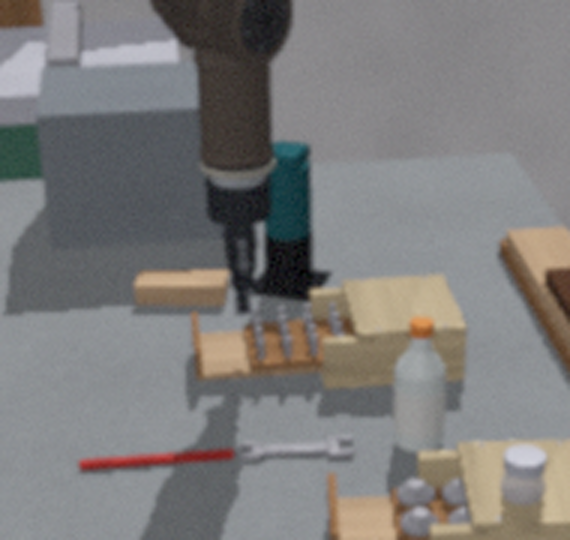

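```bash
python3 - <<'E'
from h import *
c=pickle.load(open('top0.pkl','rb'));d=pickle.load(open('side0.pkl','rb'))
print('start proj',proj(c,[.1724,-.6002,.1936]),proj(d,[.1724,-.6002,.1936]))
d1=pickle.load(open('side1.pkl','rb'))
print('at side1',proj(d1,[.4256,.2067,.1206]))
s=ctrl.observe();print({k:np.round(v,3) for k,v in s.items()})
f0=pickle.load(open('top1.pkl','rb'))['frame'];f2=pickle.load(open('top2.pkl','rb'))['frame']
a=cv2.resize(d['frame'][230:310,95:195],(400,320)); b=cv2.resize(d1['frame'][90:170,210:310],(400,320))
e=pickle.load(open('side2.pkl','rb'))['frame']; e=cv2.resize(e[110:185,240:340],(400,280),interpolation=2); g=cv2.resize(f2[180:250,210:310],(400,280),interpolation=2)
cv2.imwrite('pics/v4.png',np.clip(np.vstack([np.hstack([a,b]),np.hstack([e,g])])[:,:,::-1]*1.6,0,255).astype('uint8'))
E
```

```text
start proj [[591.1107197  373.36137393]] [[146.7553126  298.42206965]]
at side1 [[261.12324752 154.85853578]]
{'time_s': np.float64(4.3), 'joint_pos': array([-0.233,  0.551, -0.341,  1.86 ,  0.253,  0.773, -2.3  ]), 'qvel': array([-0.001, -0.001, -0.002,  0.003, -0.   , -0.001,  0.001]), 'effort': array([ 1.3400e-01, -6.6047e+01, -4.9960e+00, -2.3801e+01,  3.1000e-02,
       -9.0000e-03,  1.1000e-02]), 'ee_pos': array([0.528, 0.212, 0.035]), 'tool_rot': array([ 3.141, -0.032, -0.   ]), 'force': array([-0.13 ,  0.883,  0.567]), 'torque': array([-0.038, -0.009,  0.003]), 'width': np.float64(-0.0)}
```

View pics/v4.png

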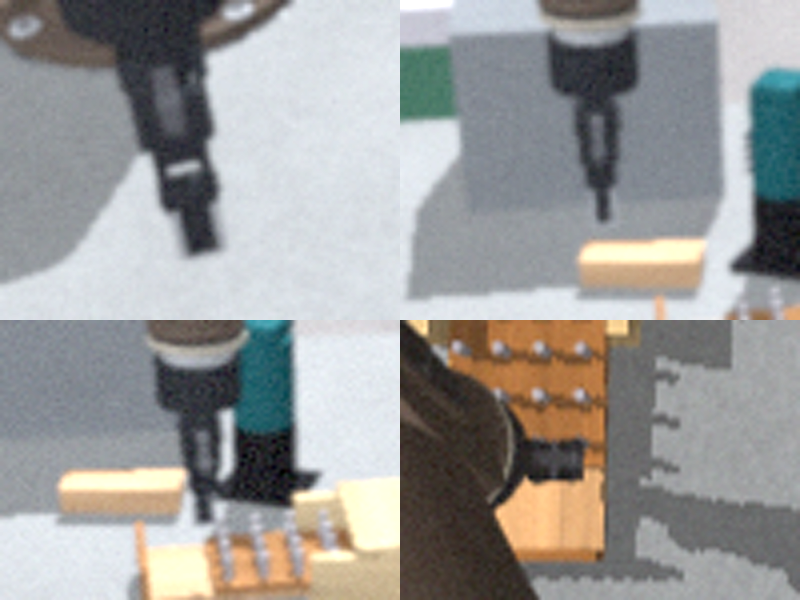

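The jaws look turned from what was reported, and the true tip seems higher, at about z 0.09. I'll back off, rise, open the hand and look.

Emit:
carry_out([
  [0,0,0,0,0,-40,1],
  [0,0,0,-20,0,-80,1],
  [0,0,0,-60,0,-100,-1],
  [0,0,0,-100,0,-100,-1],
  [0,0,0,-100,0,-100,-1],
  [0,0,0,-100,0,-100,-1],
  [0,0,0,-100,0,-100,-1],
  [0,0,0,-100,0,-100,-1],
  [0,0,0,-100,0,-100,-1],
])

```text
time_s: 5.2
ee_pos: [0.4284, 0.2139, 0.1349]
tool_rot: [3.141, -0.033, -0.001]
force: [0.2, 1.1, 0.8]
width: 0.0853
```

```bash
python3 - <<'E'
from h import *
c=snap('top','top3');d=snap('side','side3')
s=ctrl.observe();p=np.array(s['ee_pos']);print(p,s['tool_rot'],s['width'],s['joint_pos'])
R=cv2.Rodrigues(np.array(s['tool_rot']))[0]
L=np.array([[0,0,0],[0,.0425,-.013],[0,-.0425,-.013],[0,0,-.073],[0,0,-.2]])
Q=p+L@R.T
A=c['frame'].copy();D=d['frame'].copy()
print(proj(c,Q).round(1).tolist(),proj(d,Q).round(1).tolist())
for im,cm in((A,c),(D,d)):
    for q in proj(cm,Q): cv2.circle(im,tuple(int(v) for v in q),1,(255,0,0),-1)
a=cv2.resize(A[180:330,180:330],(400,400),interpolation=2); b=cv2.resize(D[60:210,190:340],(400,400),interpolation=2)
cv2.imwrite('pics/v5.png',np.clip(np.hstack([a,b])[:,:,::-1]*1.6,0,255).astype('uint8'))
E
```

```text
[0.42810498 0.21391173 0.13496803] [ 3.14135265e+00 -3.25433254e-02 -8.80837307e-04] 0.08529051393529949 [-0.23397489  0.3001669  -0.41983761  1.96931495  0.15373302  0.9030936
 -2.32427438]
[[231.3, 255.5], [247.5, 256.1], [212.5, 255.4], [223.3, 257.1], [205.5, 260.8]] [[261.5, 150.3], [261.4, 151.9], [261.1, 142.1], [260.1, 131.1], [257.6, 95.7]]
```

View pics/v5.png

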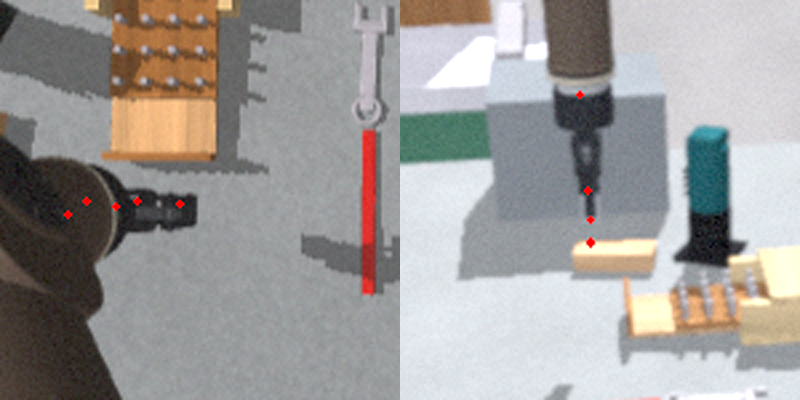

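The jaws do open along y, as the top view shows. The side view, though, has the tips about 10 px too high in every pose, start included. The TCP is really about 40 mm higher than reported, so it passed over the lip. I'll close the hand, go down and feel for the bench.

Emit:
carry_out([
  [0,0,0,0,0,20,1],
  [0,0,0,0,0,60,1],
  [0,0,0,0,0,100,1],
  [0,0,0,0,0,115,1],
  [0,0,0,0,0,120,1],
  [0,0,0,0,0,125,1],
  [0,0,0,0,0,130,1],
  [0,0,0,0,0,130,1],
  [0,0,0,0,0,130,1],
])

```text
time_s: 6.2
ee_pos: [0.4283, 0.2142, 0.0059]
tool_rot: [-3.141, 0.032, -0.002]
force: [-0.9, -0.1, 0.1]
width: -0.0
```

```bash
python3 - <<'E'
from h import *
c=snap('top','top4');d=snap('side','side4')
s=ctrl.observe();p=np.array(s['ee_pos']);print(p,s['tool_rot'],s['width'],s['force'])
print([proj(d,p+[0,0,h]).round(1).tolist() for h in(0,.02,.03,.04,.05)])
a=cv2.resize(c['frame'][180:280,200:300],(400,400),interpolation=2); b=cv2.resize(d['frame'][120:200,220:300],(400,400),interpolation=2)
cv2.imwrite('pics/v6.png',np.clip(np.hstack([a,b])[:,:,::-1]*1.6,0,255).astype('uint8'))
E
```

```text
[0.42823534 0.21413694 0.00587066] [-3.14096977e+00  3.21333806e-02 -1.56146789e-03] -8.837349988259956e-05 [-1.14897314 -0.09769376 -0.25714683]
[[[263.8, 182.3]], [[263.5, 177.5]], [[263.3, 175.1]], [[263.1, 172.6]], [[262.9, 170.2]]]
```

View pics/v6.png

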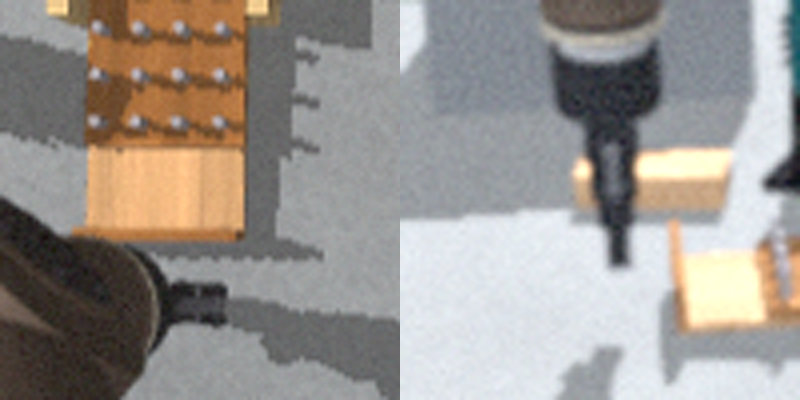

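```bash
python3 - <<'E'
from h import *
c=pickle.load(open('top4.pkl','rb'));d=pickle.load(open('side4.pkl','rb'))
S=ray(c,(280,243.7),0);lip=np.array([.467,.1575,.05]);L=(S-lip)/.05;print('light per m',L)
for uv in((263,189),(262,191)):
    G=ray(d,uv,0);print('shadow',G, 'top px',proj(c,G))
    for z in(.02,.03,.044,.06,.08):print(z,(G-L*z)[:2],'side row ray',ray(d,(263.6,173.2),z)[:2],'top px',proj(c,[*(G-L*z)[:2],z]))
E
```

```text
light per m [-0.26099558 -0.94290604 -1.        ]
shadow [0.42338431 0.17449796 0.        ] top px [[257.14235675 254.71279779]]
0.02 [0.42860422 0.19335608] side row ray [0.43013915 0.26014238] top px [[249.05835238 253.17448146]]
0.03 [0.43121418 0.20278514] side row ray [0.429999   0.24050111] top px [[244.90234738 252.38362954]]
0.044 [0.43486812 0.21598583] side row ray [0.42980279 0.21300334] top px [[238.95090495 251.25112136]]
0.06 [0.43904405 0.23107232] side row ray [0.42957855 0.18157731] top px [[231.95185136 249.91926181]]
0.08 [0.44426396 0.24993044] side row ray [0.42929825 0.14229478] top px [[222.89232083 248.19531126]]
shadow [0.41926805 0.16018627 0.        ] top px [[262.20196384 256.17926477]]
0.02 [0.42448796 0.17904439] side row ray [0.43013915 0.26014238] top px [[254.20757221 254.66738868]]
0.03 [0.42709791 0.18847345] side row ray [0.429999   0.24050111] top px [[250.09757127 253.89011726]]
0.044 [0.43075185 0.20167413] side row ray [0.42980279 0.21300334] top px [[244.21192902 252.77704172]]
0.06 [0.43492778 0.21676063] side row ray [0.42957855 0.18157731] top px [[237.2901405  251.46801321]]
0.08 [0.44014769 0.23561875] side row ray [0.42929825 0.14229478] top px [[228.33043249 249.7735793 ]]
```

The shadow and the side view agree: xy is right, and true z is the reported z plus about 40 mm. I'll lower 12 mm and push.

Emit:
carry_out([
  [0,0,0,0,0,6,1],
  [0,0,0,0,0,12,1],
  [0,0,0,0,0,12,1],
  [0,0,0,12,0,12,1],
  [0,0,0,22,0,12,1],
  [0,0,0,32,0,12,1],
  [0,0,0,42,0,12,1],
  [0,0,0,52,0,12,1],
  [0,0,0,60,0,12,1],
])

```text
time_s: 7.2
ee_pos: [0.4887, 0.213, -0.0067]
tool_rot: [-3.141, 0.032, -0.0]
force: [-3.8, 1.2, 1.6]
width: -0.0001
```

Force −3.8 N in x, so it is pushing. Continuing to home, where the TCP should be at about x = 0.531.

Emit:
carry_out([
  [0,0,0,8,0,0,1],
  [0,0,0,16,0,0,1],
  [0,0,0,24,0,0,1],
  [0,0,0,30,0,0,1],
  [0,0,0,35,0,0,1],
  [0,0,0,38,0,0,1],
])

```text
time_s: 7.8
ee_pos: [0.5263, 0.2119, -0.0068]
tool_rot: [3.141, -0.032, 0.0]
force: [-3.4, 1.3, 1.4]
width: 0.0001
```

Emit:
carry_out([
  [0,0,0,2,0,0,1],
  [0,0,0,4,0,0,1],
  [0,0,0,4,0,0,1],
])

```text
time_s: 8.1
ee_pos: [0.53, 0.2117, -0.0067]
tool_rot: [3.141, -0.032, 0.0]
force: [-0.8, 0.7, 0.3]
width: -0.0004
```

Emit:
carry_out([
  [0,0,0,2,0,0,1],
  [0,0,0,4,0,0,1],
  [0,0,0,5,0,0,1],
])

```text
time_s: 8.4
ee_pos: [0.5319, 0.2116, -0.0069]
tool_rot: [3.14, -0.03, -0.007]
force: [-13.6, 1.0, 10.2]
width: -0.0001
```

Firm stop at about 0.532, so the straight tray is home. I'll back off, rise, and travel to above the profile tray's finger well with the hand turned to the case's yaw.

Emit:
carry_out([
  [0,0,0,-15,0,0,1],
  [0,0,0,-45,0,-10,1],
  [0,0,0,-45,0,-60,1],
  [0,0,0,-45,0,-110,1],
  [0,0,0,-45,0,-160,1],
  [0,0,0,-45,0,-200,1],
  [0,0,0.04,-40,45,-200,1],
  [0,0,0.085,-35,90,-200,1],
  [0,0,0.085,-30,135,-200,1],
  [0,0,0.085,-25,180,-200,1],
  [0,0,0.085,-10,225,-200,1],
  [0,0,0.085,0,270,-200,1],
])

```text
time_s: 9.6
ee_pos: [0.5302, -0.0609, 0.1939]
tool_rot: [3.136, -0.166, 0.003]
force: [1.1, 0.8, 0.6]
width: -0.0001
```

Emit:
carry_out([
  [0,0,0,0,0,0,1],
  [0,0,0,0,0,0,1],
])

```text
time_s: 9.8
ee_pos: [0.5295, -0.06, 0.1933]
tool_rot: [3.136, -0.171, 0.001]
force: [-0.2, 0.7, -1.0]
width: 0.0002
```

```bash
python3 - <<'E'
from h import *
c=snap('top','top5');d=snap('side','side5')
s=ctrl.observe();p=np.array(s['ee_pos']);R=cv2.Rodrigues(np.array(s['tool_rot']))[0]
print(p,s['tool_rot'],s['force'])
print('shift tool mm',(R.T@(np.array([.6090,-.1806,.15])-p)*1000).round(1), 'x axis',R[:,0])
a=cv2.resize(c['frame'][110:260,200:300],(400,600)); b=cv2.resize(c['frame'][90:240,330:430],(400,600),interpolation=2)
cv2.imwrite('pics/v7.png',np.clip(np.hstack([a,b])[:,:,::-1]*1.4,0,255).astype('uint8'))
E
```

```text
[ 0.52936611 -0.0573263   0.19344838] [-3.13703753e+00  1.63968570e-01 -5.52056044e-04] [ 0.36874881 -0.33680231 -0.26255949]
shift tool mm [ 92.  114.3  43.4] x axis [ 9.94550812e-01 -1.04252431e-01  3.36762287e-04]
```

View pics/v7.png

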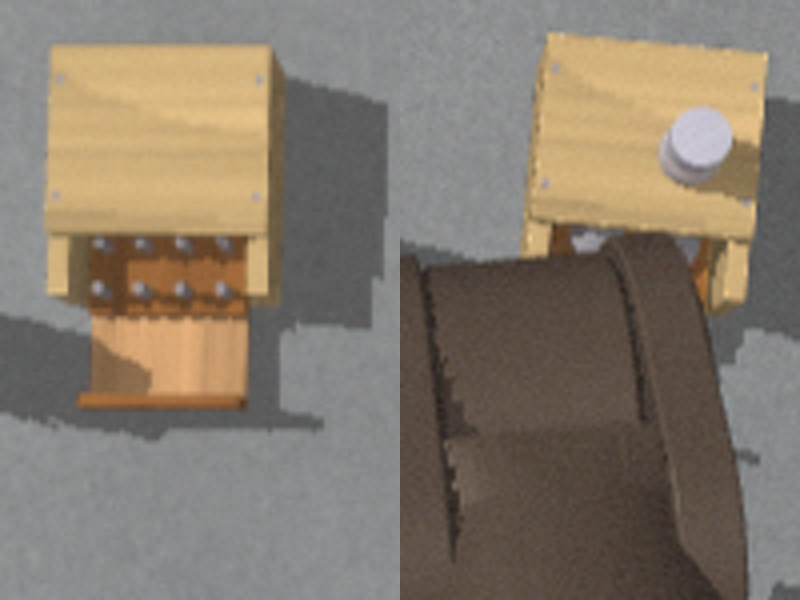

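```bash
python3 - <<'E'
from h import *
from scipy.ndimage import shift
c0=pickle.load(open('top0.pkl','rb'));c=pickle.load(open('top5.pkl','rb'))
# lip edge rows (sub-pixel): red-blue profile across columns 228..255
for q,r0,r1 in((c0,228,244),(c,200,216)):
    f=q['frame'].astype(float)[r0:r1,242:258].mean(1); print(r0,f.sum(1).round().tolist())
for r in (208,209,210): print(r,ray(c,(240,r),.05)[0], 'travel',.702-.152-ray(c,(240,r),.05)[0])
E
```

```text
228 [313.0, 313.0, 313.0, 314.0, 313.0, 314.0, 312.0, 312.0, 295.0, 244.0, 208.0, 204.0, 193.0, 179.0, 177.0, 177.0]
200 [346.0, 347.0, 347.0, 348.0, 346.0, 345.0, 344.0, 345.0, 300.0, 244.0, 234.0, 195.0, 183.0, 196.0, 196.0, 196.0]
208 0.5514627245835833 travel -0.0014627245835833191
209 0.5487405340660997 travel 0.00125946593390025
210 0.5460198577288227 travel 0.003980142271177267
```

The straight tray measures home (travel about 0–1 mm). The arm hides the profile tray in this picture. Moving over the well and down to a true tip height of about 0.10.

Emit:
carry_out([
  [0,0,0,0,45,0,1],
  [0,0,0,30,90,0,1],
  [0,0,0,60,114,0,1],
  [0,0,0,92,114,30,1],
  [0,0,0,92,114,70,1],
  [0,0,0,92,114,110,1],
  [0,0,0,92,114,130,1],
  [0,0,0,92,114,130,1],
  [0,0,0,92,114,130,1],
])

```text
time_s: 10.8
ee_pos: [0.6095, -0.1799, 0.064]
tool_rot: [-3.137, 0.163, -0.001]
force: [0.5, -0.7, 0.4]
width: 0.0001
```

```bash
python3 - <<'E'
from h import *
c=snap('top','top6');d=snap('side','side6')
s=ctrl.observe();p=np.array(s['ee_pos'])
print(p,s['tool_rot'],s['force'],proj(d,p+[0,0,.04]))
a=cv2.resize(c['frame'][90:220,340:440],(400,520)); b=cv2.resize(d['frame'][150:270,290:390],(400,480),interpolation=2);b=np.vstack([b,np.zeros((40,400,3),np.uint8)])
cv2.imwrite('pics/v8.png',np.clip(np.hstack([a,b])[:,:,::-1]*1.5,0,255).astype('uint8'))
E
```

```text
[ 0.61033889 -0.18070066  0.06528529] [ 3.13697956 -0.16379563  0.00478584] [ 0.29262946 -0.67781155  0.97477613] [[329.34445986 211.16668873]]
```

View pics/v8.png

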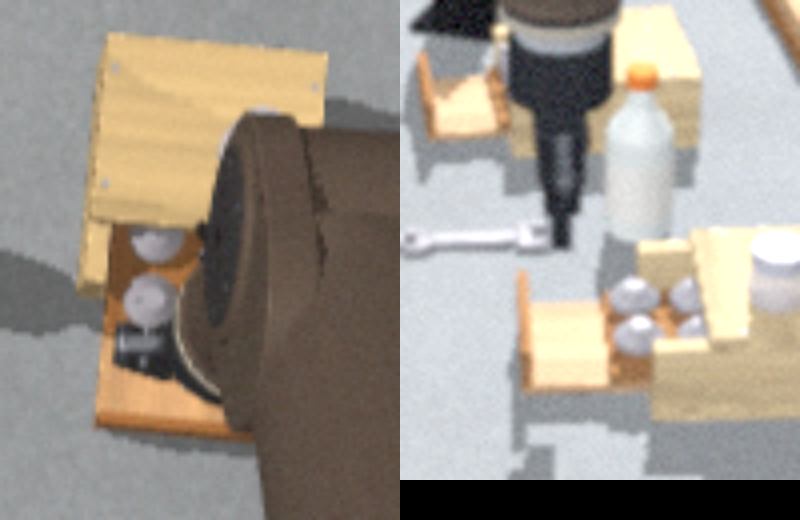

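The side view shows the tip at (330.5,211.5); predicted with the +40 mm correction it was (329.3,211.2), which agrees. The well is clear below it. I'll lower into the well and start pulling.

Emit:
carry_out([
  [0,0,0,0,0,30,1],
  [0,0,0,0,0,55,1],
  [0,0,0,0,0,64,1],
  [0,0,0,0,0,70,1],
  [0,0,0,0,0,70,1],
])

```text
time_s: 11.4
ee_pos: [0.6094, -0.1812, -0.0061]
tool_rot: [3.137, -0.165, 0.001]
force: [0.5, -0.3, 0.1]
width: -0.0001
```

Emit:
carry_out([
  [0,0,0,-6,0,0,1],
  [0,0,0,-12,0,0,1],
  [0,0,0,-18,0,0,1],
  [0,0,0,-24,0,0,1],
  [0,0,0,-30,0,0,1],
])

```text
time_s: 11.9
ee_pos: [0.5793, -0.1781, -0.006]
tool_rot: [3.137, -0.165, 0.003]
force: [2.6, 0.5, 1.5]
width: -0.0001
```

Contact force is +2.6 N, the tray's friction, so it is being pulled. Continuing.

Emit:
carry_out([
  [0,0,0,-8,0,0,1],
  [0,0,0,-16,0,0,1],
  [0,0,0,-24,0,0,1],
  [0,0,0,-32,0,0,1],
  [0,0,0,-40,0,0,1],
  [0,0,0,-48,0,0,1],
  [0,0,0,-56,0,0,1],
  [0,0,0,-63,0,0,1],
  [0,0,0,-70,0,0,1],
  [0,0,0,-74,0,0,1],
])

```text
time_s: 12.9
ee_pos: [0.5044, -0.1702, -0.0068]
tool_rot: [3.137, -0.166, -0.001]
force: [2.5, -0.7, 0.3]
width: 0.0001
```

Emit:
carry_out([
  [0,0,0,-3,0,0,1],
  [0,0,0,-5,0,0,1],
  [0,0,0,-5,0,0,1],
])

```text
time_s: 13.2
ee_pos: [0.4998, -0.1697, -0.0068]
tool_rot: [-3.137, 0.165, 0.001]
force: [0.7, -0.7, 0.4]
width: -0.0001
```

Emit:
carry_out([
  [0,0,0,-2,0,0,1],
  [0,0,0,-4,0,0,1],
  [0,0,0,-4,0,0,1],
])

```text
time_s: 13.5
ee_pos: [0.4983, -0.1695, -0.0065]
tool_rot: [3.137, -0.165, 0.005]
force: [6.4, -0.7, -4.7]
width: -0.0002
```

The force rises at the expected stop (0.498). I'll release by moving back into the well, then lift straight out and move aside so the camera can see.

Emit:
carry_out([
  [0,0,0,7,0,0,1],
  [0,0,0,16,0,0,1],
  [0,0,0,16,0,0,1],
  [0,0,0,16,0,-40,1],
  [0,0,0,16,0,-90,1],
  [0,0,0,16,0,-140,1],
  [0,0,0,16,0,-190,1],
  [0,0,0,-30,0,-200,1],
  [0,0,0,-70,0,-200,1],
  [0,0,0,-100,40,-200,1],
  [0,0,0,-100,90,-200,1],
  [0,0,0,-100,140,-200,1],
])

```text
time_s: 14.7
ee_pos: [0.3809, -0.299, 0.1938]
tool_rot: [3.137, -0.163, 0.0]
force: [2.7, -0.6, 0.4]
width: 0.0003
```

Emit:
carry_out([
  [0,0,0,0,50,0,1],
  [0,0,0,0,100,0,1],
  [0,0,0,0,130,0,1],
  [0,0,0,0,130,0,1],
  [0,0,0,0,130,0,1],
  [0,0,0,0,130,0,1],
])

```text
time_s: 15.3
ee_pos: [0.369, -0.4257, 0.1931]
tool_rot: [-3.136, 0.163, 0.001]
force: [-0.4, 0.8, 0.3]
width: 0.0002
```

```bash
python3 - <<'E'
from h import *
c=snap('top','top7')
s=ctrl.observe();print(s['ee_pos'],np.abs(s['qvel']).max(),s['force'],s['time_s'])
E
```

```text
[ 0.36912462 -0.42568118  0.19326616] 0.005630529433973826 [ 0.2833384   0.47321149 -0.36834225] 15.35
```

View pics/top7.png

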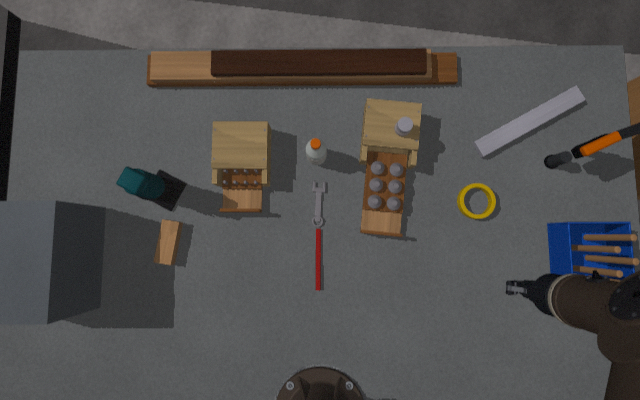

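Straight lip is at row ~210 (home) and profile lip at about (381,235), with the bystanders where they were. One numeric check of both travels.

```bash
python3 - <<'E'
from h import *
c=pickle.load(open('top7.pkl','rb'));c0=pickle.load(open('top0.pkl','rb'))
ax=np.array([np.cos(-.1054),np.sin(-.1054)]);o=np.array([.7578,-.1967])
# brightness along the tray's axis at lip-top height, averaged over width
for nm,o,th,tr in(('profile',np.array([.7578,-.1967]),-.1054,np.arange(.105,.135,.002)),('straight',np.array([.7021,.2141]),-.0102,np.arange(-.012,.016,.002))):
    ax=np.array([np.cos(th),np.sin(th)]);n=np.array([-ax[1],ax[0]])
    print(nm,[(round(t*1000),round(float(np.mean([cv2.getRectSubPix(c['frame'],(1,1),tuple(map(float,proj(c,[*(o-ax*(.152+t)+n*w),.05])[0]))).sum() for w in np.arange(-.03,.031,.005)])))) for t in tr])
d=cv2.absdiff(c['frame'],c0['frame']).sum(2)
for n,(u,v) in dict(router=(140,180),offcut=(168,243),glue=(316,150),wrench=(318,200),pencil=(318,260),tape=(477,202),jar=(405,126)).items(): print(n,d[v-14:v+14,u-14:u+14].mean().round(1))
E
```

```text
profile [(105, 321), (107, 321), (109, 320), (111, 318), (113, 318), (115, 319), (117, 314), (119, 289), (121, 251), (123, 222), (125, 212), (127, 199), (129, 186), (131, 180), (133, 189), (135, 207)]
straight [(-12, 278), (-10, 277), (-8, 277), (-6, 278), (-4, 278), (-2, 260), (0, 239), (2, 222), (4, 215), (6, 188), (8, 171), (10, 165), (12, 179), (14, 179)]
router 8.6
offcut 5.8
glue 5.7
wrench 5.7
pencil 5.9
tape 6.9
jar 5.1
```

Profile travel is about 120 mm, straight about 0 mm, and the bystanders are unchanged (only noise-level differences). Handing in.

```bash
python3 -c "
from workcell import ctrl
print(ctrl.sign_off())"
```

```text
the job is handed in; nothing more can be done
None
```

The straight-bit tray is pushed home. The profile-bit tray is drawn out to its stop with the shut fingertips hooked behind its lip, so nothing was pinched. The job is handed in, and the interface gave no verdict.

**Last checks:** The final top image gives a straight travel of about 0 mm and a profile travel of about 120 mm. The force rose at both end stops: about 14 N at straight home and 6 N at profile out. All seven bystanders are unchanged in that image apart from noise. The hand is clear and at rest, and the clock read about 15 s.

**What disagreed:** The reported tool tip height was about 40 mm too low compared with the pictures and the shadow. Because of this, the first push passed over the straight lip without moving the tray. It ended above the front bits, and the force readings between moves showed no contact. I corrected for the offset and both strokes then worked. I never measured the offset by touching the bench, so it is only an image estimate.

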